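Load the crucible and latch the splash guard

ROBOT

A 6-joint arm with a two-finger parallel gripper is mounted at the origin on the work surface. World frame = base frame: x ahead of the robot, y to its left, z up, the work surface at z = 0. Lengths are in m, angles in rad, forces in N, time in s.
With the tool pointing down it reaches from about 0.325 to 0.9 m from the base axis. Payload 6.1 kg.
Tool frame: the origin (TCP) lies at the very end of the fingers, on their centre line; the grasp point (between the pads) lies 19 mm behind it; x points along the fingers, y is the direction in which the jaws open and shut, and the axes are right-handed (so a half turn about x gives the same grasp; the last joint's range is limited). The gripper opens to 85 mm and grips with 20 to 120 N. Pads are 22 mm wide; open, the fingers measure 114 mm over their backs; the gripper's body (76 mm by 85 mm) begins 54 mm behind the grasp point. The pads swing forward as they close: fully open they stand 13 mm farther back than shut.
Start: joints at [1.184, 0.22, 1.526, -0, 1.395, -0.126], TCP at [0.161, 0.604, 0.231] pointing down, gripper open.
Joint ranges: [-2.98, 2.98], [-0.91, 2.08], [0.09, 2.57], [-1.24, 4.39], [0.2, 2.65], [-2.68, 2.68]. Speed limits (rad/s): [2.57, 2.57, 3.01, 3.14, 3.14, 3.14].

INTERFACE

Orientations are given as a unit quaternion [w, x, y, z].
In Python, from bench import * gives the robot as it stands.
- The arm moves only by the shell command python3 -m handwheel 'ROWS' [OPENING] [FORCE]. ROWS is a JSON object of lists of equal length, an entry for each row: "translation": the shift along the tool's x, y, z in mm, a list of three; "rotation": the turn, a rotation vector about the tool's x, y, z in rad, a list of three. In form: {"translation": [[x, y, z], ...], "rotation": [[rx, ry, rz], ...]}. A call has 1 to 8 rows; each row is the pose to reach, as a shift and turn from the pose commanded when the call began, along the tool's axes at that moment; what a row does not reach only later rows make up. A row lasts 1/8 s, in which the tool goes at most 62.5 mm and 10.7 degrees, less where a joint would pass 70% of its speed; a pose out of reach is approached as far as the arm can. A call with a gripper value outside its range is refused whole. OPENING is the gripper command: -1 is fully open, 1 is shut, values between are in proportion, set as the call begins (- or left out, the last holds). The fingers move at their own pace and stop on an object; FORCE is the grip in N (left out, the last holds). Time passes only in rows, so rows that repeat a pose let the fingers close. It gives the time, the measured TCP pose, the force and the opening at its end, in the units of the state.
- sense(): the state, without advancing time (a new reading comes with each control period).
- capture(name): name is "scene" or "top"; returns the picture (480x640x3 uint8, red, green, blue); there is no depth.
- camera_params(name): a dict with "intrinsics" (3x3 intrinsics, pixels), "pose" (4x4, takes a point from camera to world coordinates). Camera axes: x right, y up, looking along -z (the intrinsics and any distortion apply to the point x, -y, -z); pixel columns grow to the right and rows downward; lengths in m; the calibration is good to about 2 mm. A picture is of the moment at which its call begins. camera_params takes no time and is no camera call.
- sign_off(): hands the job in, once; it reports no verdict.
Trained networks look in the newest picture that a camera, given by its name, has taken for a name from the list of things; names that differ only in an ending like _2 or _b are one class to them, and where a whole thing is asked for, a point or a joint stands for the part that bears it (a point fixed in the world has none). Each returns a list of dicts, best first, with "score" (0 to 1); they miss things now and then, are a little off and sometimes report something else, mostly with a low value. They report only what shows in the picture. A call takes as long as a camera call. They do not tell look-alikes from the thing itself.
- silhouettes(camera, name): "region" (480x640 bool, what is visible of it).
- mark_of(camera, name): "at" ([x, y, z] in m, in world coordinates, good to about 4 mm: a listed point, or the origin of a listed thing).
The state is a dict: "time_s": time; "q": joint angles; "dq": joint speeds; "tau": joint torques, N m; "eef_pos": TCP position; "orientation": TCP orientation; "ft_force": force on the tool from outside, world axes, zero at the start; "ft_torque": the same for the moment, N m; "gripper_width": finger opening in m.
Only numpy, scipy, OpenCV 4.12 (cv2) and the standard library are available. Lean on these libraries where they do the work, as an engineer would, in place of code of your own. Each camera call takes 0.05 s, during which the arm holds its last target. There are 200 camera calls.

TASK

Pick up the dark graphite crucible and stand it upright in the round rimmed seat inside the splash guard, setting it down rather than dropping it. Then push the guard's gate shut with slow, gentle pressure until its sprung brass tongue rides over the strike pin and snaps out behind it, and ease off the moment it snaps: do not slam or force the gate or drive it on hard against its stop. Leave the gate latched and everything else on the bench where it is.

Things in the scene. Friction and masses are not known exactly. Their poses are not given: they have to be found in the camera images.
- guard: Splash guard: open-topped dark steel pen with red-brown edges, fixed to the bench, 230 (x) x 270 (y) mm, walls 4 mm thick and 116 mm high at the back (+x) and both sides, the gate at its front (-x). Origin on the bench under its centre; x from gate to back wall, y towards the hinge side, z up. Position and yaw vary.
- seat (a point): Centre of the seat's upper face, 30 mm above the bench in the middle of the guard: terracotta disc 92 mm across with a rim 6 mm high around it, 74 mm across inside.
- crucible: Dark graphite crucible, open cup 90 mm high, 52 mm across at the foot and 60 mm at the mouth, wall 5 mm, about 0.25 to 0.5 kg. Origin at the centre of its underside, z towards the mouth. It stands on the bench to the left or right of the guard, where the green tin stands on the other side.
- gate (a joint): Opening angle of the red-brown gate (rad): 0 = in line with the guard's front, positive = swung out to the guard's -x; starts at 0.35 to 0.7, turns easily. Latched, it rests somewhere from -0.065 to 0.055, unknown beforehand; a stiff stop is met 2.5 mm after the tongue drops in. Push the gate with less than 20 N, with less than 10 N once latched; keep it slower than 2 rad/s.
- tongue (a joint): How far the sloped brass tongue at the gate's free end is pressed in (m): 0 = fully out, up to about 0.011 as it rides over the strike pin, back to 0 when snapped in behind it. It meets the pin about 30 mm of travel (0.14 rad) before it is latched. Spring 7 N when out, 700 N/m: pressing at the push plate takes 5 to 14 N, growing, during the ride, then the force falls away at the snap.
- tongue_tip (a point): Tip of the tongue, 100 mm above the bench, 229 mm from the hinge axis, 14 mm out of the gate's end. The upright strike pin (5 mm thick, top 118 mm above the bench) and the rubber stop behind the leaf share one bracket at the guard's -y front post; it is set by hand, up to 11 mm nearer or farther along the guard's x than drawn, and is not measured.
- gate_hinge (a point): Point on the gate's upright hinge axis (+y end of the guard's front), 67.5 mm above the bench; its axes turn with the gate: -y along the leaf to the free end, -x out of the outer face. The leaf reaches 215 mm from this axis, is 8 mm thick (outer face 4 mm in front of the axis) and stands 20 to 115 mm above the bench.
- gate_push (a point): Centre of the aluminium push plate (60 x 60 mm) on the gate's outer face, 75 mm above the bench, 170 mm from the hinge axis along the leaf and 7 mm in front of it. Press here, square to the leaf.
- flux_tin: Bystander: tin with a green label, 66 mm across, 105 mm high. Origin at the centre of its underside.
- hammer: Bystander: hammer lying along x at the right (-y) side of the bench.
- wrench: Bystander: wrench lying along x at the left (+y) side of the bench.
- wedge_block: Bystander: wooden block 50 x 50 x 40 mm, on the right (-y) of the guard. Origin at the centre of its underside.
Not all that is in view belongs to the job. Leave any blue or red look-alike of the crucible alone.

How it is judged:
By the outcome, as a careful person would: the job done as asked, in the order asked, and still so for the second after the job is handed in, with the robot touching nothing.
It also fails if it takes over 72 s, if anything falls off the work surface, if the arm or the gripper's body presses on something with over 40 N, if the wrist force passes 120 N, or if a joint passes its speed limit or range.

## Working session

There is one attempt and no reset: what is moved stays moved. The work goes in short steps, Python scripts to look and compute and a shell command to move; the robot and the scene stay as the last step left them, time stands still between calls to the robot, and variables do not carry over. Pictures are saved under pics/ and viewed, on a budget of 10 in all, crops included, one or two more only if the job needs it, and the job is handed in when it is done.

```bash
mkdir -p pics; ls; python3 - <<'E'
from bench import *
import cv2,numpy as np
s=sense(); print(s['time_s'],s['eef_pos'],s['orientation'],s['gripper_width'])
for c in ('scene','top'):
    im=capture(c); cv2.imwrite(f'pics/{c}0.png',im[:,:,::-1])
    p=camera_params(c); print(c,np.round(p['pose'],3).tolist(),np.round(p['intrinsics'],1).tolist())
    for n in ['guard','seat','crucible','gate_hinge','gate_push','tongue_tip','flux_tin','wedge_block','gate']:
        try: print(n,[(round(d['score'],2),np.round(d['at'],3).tolist()) for d in mark_of(c,n)[:4]])
        except Exception as e: print(n,e)
E
```

```text
pics
0.0 [0.16092856 0.60330464 0.23020199] [ 0.70092271  0.09129761  0.70128265 -0.0925999 ] 0.0854507298125414
scene [[-0.167, -0.696, 0.699, 1.685], [0.986, -0.119, 0.117, 0.204], [0.002, 0.709, 0.706, 1.235], [0.0, 0.0, 0.0, 1.0]] [[581.8, 0.0, 317.3], [0.0, 581.8, 230.7], [0.0, 0.0, 1.0]]
guard [(0.64, [0.673, -0.024, -0.004])]
seat [(0.72, [0.678, -0.022, 0.032])]
crucible [(0.96, [0.416, -0.411, 0.002]), (0.6, [0.515, -0.341, -0.004]), (0.59, [0.471, -0.228, 0.003])]
gate_hinge [(0.65, [0.586, 0.112, 0.065]), (0.58, [0.468, -0.008, 0.078])]
gate_push [(0.92, [0.469, -0.01, 0.077])]
tongue_tip []
flux_tin [(0.93, [0.476, 0.341, 0.004]), (0.56, [0.513, -0.344, -0.004])]
wedge_block [(0.9, [0.683, -0.334, -0.001])]
gate it knows: crucible, flux_tin, gate_hinge, gate_push, guard, hammer, seat, tongue_tip, wedge_block, wrench
top [[-0.027, 0.98, -0.196, 0.221], [-1.0, -0.027, 0.005, 0.007], [-0.0, 0.196, 0.981, 1.662], [0.0, 0.0, 0.0, 1.0]] [[524.5, 0.0, 323.6], [0.0, 524.5, 236.8], [0.0, 0.0, 1.0]]
guard [(0.86, [0.678, -0.023, -0.001])]
seat [(0.91, [0.676, -0.024, 0.028]), (0.71, [0.563, 0.51, -0.002])]
crucible [(0.92, [0.51, -0.344, 0.003]), (0.8, [0.415, -0.405, 0.001]), (0.69, [0.479, -0.227, 0.0]), (0.54, [0.595, -0.248, -0.0])]
gate_hinge [(0.84, [0.578, 0.114, 0.068])]
gate_push [(0.56, [0.467, -0.008, 0.072])]
tongue_tip [(0.61, [0.433, -0.06, 0.098])]
flux_tin [(0.87, [0.477, 0.346, -0.003]), (0.66, [0.685, -0.336, 0.004])]
wedge_block [(0.62, [0.682, -0.337, 0.002])]
gate it knows: crucible, flux_tin, gate_hinge, gate_push, guard, hammer, seat, tongue_tip, wedge_block, wrench
```

View pics/top0.png

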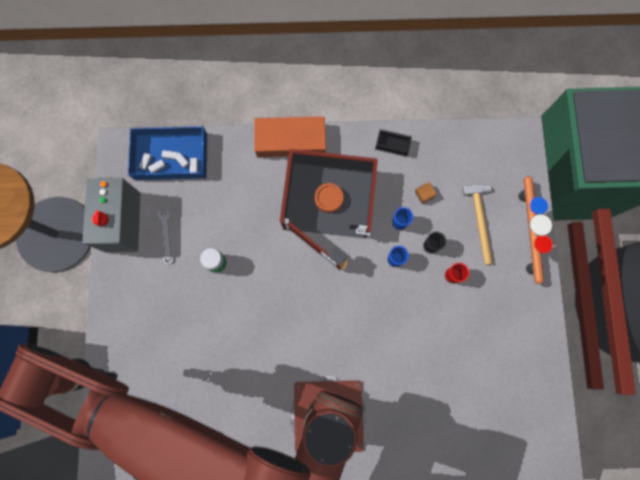

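View pics/scene0.png

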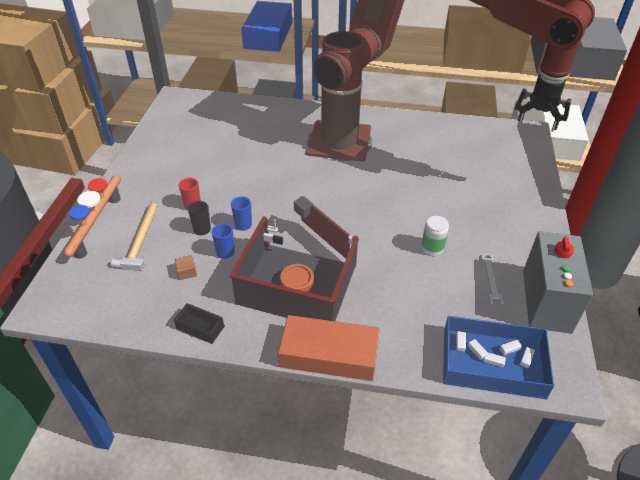

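The dark cup is at top (435,242) and scene (200,218), which gives about (0.512,-0.343). Things that could be mistaken for it in the top picture:
- Blue cups at (402,217) and (397,257)
- Red cup at (457,273)
- Black tray at (394,142)

The gate hinge is at (286,223) and the free end at (343,266). The tin is at (212,260). I'll check my choice in one crop and work out the move.

```bash
cat > h.py <<'E'
from bench import *
import cv2,numpy as np
from scipy.spatial.transform import Rotation as R
def pose(s=None):
    s=s or sense(); q=s['orientation']
    return np.array(s['eef_pos']),R.from_quat([q[1],q[2],q[3],q[0]])
def down(a):  # tool x down, tool y along world heading a (deg)
    a=np.radians(a); x=np.array([0,0,-1.]); y=np.array([np.cos(a),np.sin(a),0])
    return R.from_matrix(np.c_[x,y,np.cross(x,y)])
def heading(r): y=r.as_matrix()[:,1]; return np.degrees(np.arctan2(y[1],y[0]))
def delta(p,a=None,Rt=None):
    p0,r0=pose(); Rt=Rt or (down(a) if a is not None else r0)
    return np.round(1000*r0.inv().apply(np.array(p)-p0),1).tolist(),np.round((r0.inv()*Rt).as_rotvec(),3).tolist()
def proj(c,P):
    k=camera_params(c); T=np.linalg.inv(k['pose']); q=(T[:3,:3]@np.atleast_2d(P).T+T[:3,3:]).T
    u=(k['intrinsics']@np.c_[q[:,0],-q[:,1],-q[:,2]].T).T; return u[:,:2]/u[:,2:]
def ray(c,uv):
    k=camera_params(c); d=np.linalg.inv(k['intrinsics'])@[uv[0],uv[1],1]; d=k['pose'][:3,:3]@[d[0],-d[1],-d[2]]
    return k['pose'][:3,3],d
def atz(c,uv,z): o,d=ray(c,uv); return o+d*(z-o[2])/d[2]
E
python3 - <<'E'
from h import *
p,r=pose(); print(np.round(r.as_matrix(),3).tolist(),heading(r))
print('toCruc-high',delta([.512,-.343,.2],-20)); print(delta([.512,-.343,.2],160))
print('mid',delta([.45,.2,.25]))
a=cv2.imread('pics/top0.png'); b=cv2.imread('pics/scene0.png')
cv2.imwrite('pics/crop0.png',np.hstack([cv2.resize(a[190:300,370:480],(390,390)),cv2.resize(b[170:280,150:260],(390,390))]))
# gate geometry
h=np.array([.582,.113]);g=np.array([.468,-.009]); d=g-h; print(np.hypot(*d))
E
```

```text
[[0.0, 0.258, 0.966], [0.0, 0.966, -0.258], [-1.0, 0.0, 0.0]] 75.06085224178153
toCruc-high ([31.3, -824.4, 583.1], [1.659, -0.0, -0.0])
([31.3, -824.4, 583.1], [-1.482, 0.0, -0.0])
mid ([-18.7, -315.8, 383.2], [0.0, 0.0, 0.0])
0.16697305171793436
```

View pics/crop0.png

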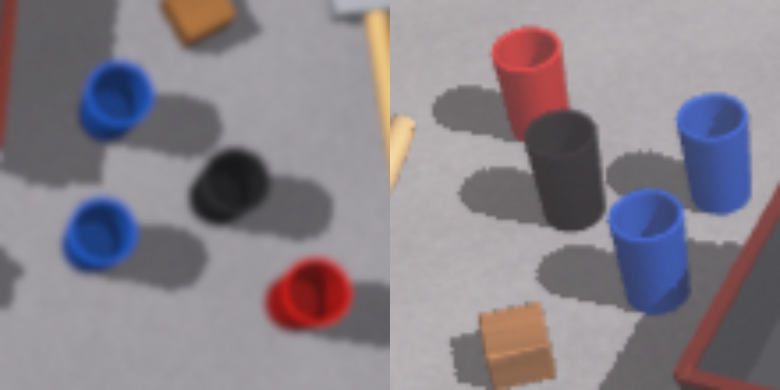

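The crop confirms it: the black cup, left half (230,185) and right half (565,165), is the graphite one. The blue and red cups are the look-alikes. Moving towards it.

```bash
python3 -m handwheel '{"translation": [[-19,-316,383],[-19,-316,383],[-19,-316,383],[-19,-316,383],[-19,-316,383],[-19,-316,383],[-19,-316,383],[-19,-316,383]], "rotation": [[0.83,0,0],[0.83,0,0],[0.83,0,0],[0.83,0,0],[0.83,0,0],[0.83,0,0],[0.83,0,0],[0.83,0,0]]}' -1
python3 -c "
from h import *
print(delta([.512,-.343,.2],-20))"
```

```text
time_s: 1.9
eef_pos: [0.4508, 0.1979, 0.2508]
orientation: [0.605, 0.367, 0.604, -0.367]
ft_force: [0.8, 1.3, 0.9]
gripper_width: 0.0856
([50.7, -195.4, 508.1], [0.829, -0.0, -0.001])
```

```bash
python3 -m handwheel '{"translation": [[51,-195,508],[51,-195,508],[51,-195,508],[51,-195,508],[51,-195,508],[51,-195,508],[51,-195,508],[51,-195,508]], "rotation": [[0.83,0,0],[0.83,0,0],[0.83,0,0],[0.83,0,0],[0.83,0,0],[0.83,0,0],[0.83,0,0],[0.83,0,0]]}'
python3 -m handwheel '{"translation": [[0,0,0]], "rotation": [[0,0,0]]}'
python3 - <<'E'
from h import *
print(delta([.512,-.343,.2],-20))
# fit crucible pose by silhouette in saved-state pictures (scene view) + top
from scipy.optimize import least_squares
for c in ('scene','top'):
    im=capture(c); cv2.imwrite(f'pics/{c}1.png',im[:,:,::-1])
    th=np.linspace(0,6.283,60)
    S=[d for d in silhouettes(c,'crucible')]
    for d in S:
        m=d['region']; ys,xs=np.nonzero(m)
        if len(xs)<50: continue
        col=im[m].mean(0)
        if col.max()>90: print(c,'skip',xs.mean(),ys.mean(),col.round()); continue
        best=None
        def bb(p):
            P=np.vstack([np.c_[p[0]+.026*np.cos(th),p[1]+.026*np.sin(th),0*th],np.c_[p[0]+.03*np.cos(th),p[1]+.03*np.sin(th),0*th+.09]])
            u=proj(c,P); return np.r_[u.min(0),u.max(0)]
        obs=np.array([xs.min(),ys.min(),xs.max()+1,ys.max()+1])
        f=least_squares(lambda p:bb(p)-obs,[.512,-.343]); print(c,d['score'],f.x,f.fun.round(1),col.round(),len(xs))
    print(c,[(round(d['score'],2),np.round(d['at'],3).tolist()) for d in mark_of(c,'crucible')])
E
```

```text
time_s: 2.9
eef_pos: [0.5062, -0.297, 0.2037]
orientation: [0.405, 0.58, 0.405, -0.579]
ft_force: [0.9, 0.9, 0.9]
gripper_width: 0.0854
time_s: 3.02
eef_pos: [0.5053, -0.2989, 0.2025]
orientation: [-0.404, -0.58, -0.404, 0.581]
ft_force: [-1.0, -0.4, 0.2]
gripper_width: 0.0856
([2.5, 21.6, 39.0], [-0.006, 0.001, 0.001])
scene skip 223.32970451010885 239.7573872472784 [ 65.  86. 154.]
scene skip 241.67808219178082 212.1626712328767 [ 68.  89. 159.]
scene skip 188.80378250591016 191.3404255319149 [163.  64.  65.]
scene [(0.85, [0.596, -0.247, 0.001]), (0.82, [0.47, -0.226, 0.002]), (0.81, [0.514, -0.341, -0.003]), (0.71, [0.417, -0.411, 0.001])]
top skip 401.89195979899495 217.47738693467338 [ 46.  77. 147.]
top skip 423.7692307692308 191.51131221719456 [173. 119.  74.]
top skip 458.20440251572325 272.97484276729557 [144.  34.  33.]
top [(0.88, [0.412, -0.406, -0.003]), (0.65, [0.595, -0.251, 0.001]), (0.59, [0.512, -0.346, -0.0])]
```

```bash
python3 -m handwheel '{"translation": [[2,22,39],[2,22,39],[2,22,39],[45,22,39],[85,22,39],[125,22,39],[157,22,39],[157,22,39]], "rotation": [[0,0,0],[0,0,0],[0,0,0],[0,0,0],[0,0,0],[0,0,0],[0,0,0],[0,0,0]]}'
python3 - <<'E'
from h import *
im=capture('scene'); cv2.imwrite('pics/s2.png',cv2.resize(im[150:290,130:290,::-1],(640,560)))
print(delta([.513,-.343,.045],-20))
E
```

```text
time_s: 4.32
eef_pos: [0.5115, -0.336, 0.0439]
orientation: [-0.403, -0.579, -0.408, 0.58]
ft_force: [-0.5, -0.2, 0.3]
gripper_width: 0.0857
([1.2, 2.0, 5.3], [0.0, -0.001, 0.002])
```

View pics/s2.png

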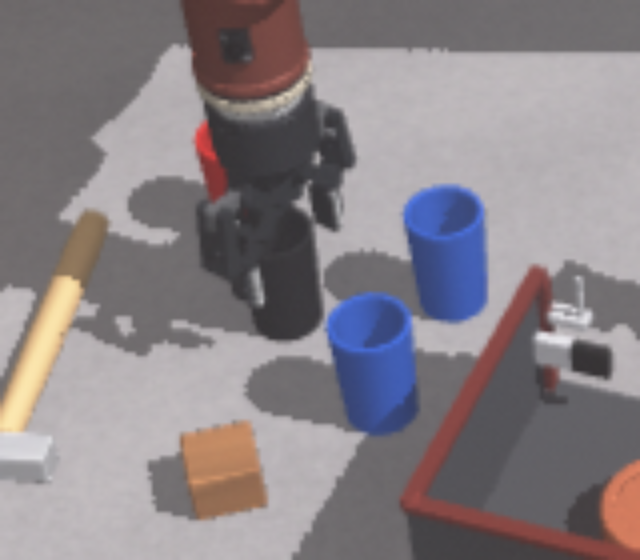

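The fingers straddle the dark cup: the pads are at crop (255,285) and (330,205), with the cup between them at (290,270). I'll centre and close.

```bash
python3 -m handwheel '{"translation": [[0,2,5],[0,2,5],[0,2,5]], "rotation": [[0,0,0],[0,0,0],[0,0,0]]}'
python3 -m handwheel '{"translation": [[0,0,0],[0,0,0],[0,0,0],[0,0,0],[0,0,0],[0,0,0],[0,0,0],[0,0,0]], "rotation": [[0,0,0],[0,0,0],[0,0,0],[0,0,0],[0,0,0],[0,0,0],[0,0,0],[0,0,0]]}' 1 50
python3 -m handwheel '{"translation": [[-10,0,0],[-30,0,0],[-70,0,0],[-110,0,0],[-140,0,0],[-150,0,0],[-150,0,0]], "rotation": [[0,0,0],[0,0,0],[0,0,0],[0,0,0],[0,0,0],[0,0,0],[0,0,0]]}'
python3 - <<'E'
from h import *
print(delta([.677,-.0235,.22],0), heading(pose()[1]))
print(delta([.677,-.0235,.22],-20))
# guard yaw fit: red-brown rim corners, top view
im=capture('top'); cv2.imwrite('pics/t3.png',cv2.resize(im[110:290,250:450,::-1],(800,720))[:600])
m=[d for d in silhouettes('top','guard')][:1]
for d in m:
    ys,xs=np.nonzero(d['region']); print(d['score'],xs.min(),xs.max(),ys.min(),ys.max())
print([(c,np.round(mark_of(c,'guard')[0]['at'],3)) for c in ['top']])
s=0.115;t=0.135
for yaw in (-8,-6,-4):
    a=np.radians(yaw); M=np.array([[np.cos(a),-np.sin(a)],[np.sin(a),np.cos(a)]])
    print(yaw,[ (proj('top',np.r_[M@[x*s,y*t]+[.677,-.0235],.116])[0]).round(1).tolist() for x,y in((1,1),(1,-1),(-1,1),(-1,-1))])
E
```

```text
time_s: 4.75
eef_pos: [0.5141, -0.345, 0.0479]
orientation: [0.406, 0.58, 0.405, -0.579]
ft_force: [-0.5, -0.8, -0.4]
gripper_width: 0.0852
time_s: 5.75
eef_pos: [0.5138, -0.3446, 0.0473]
orientation: [0.406, 0.579, 0.405, -0.579]
ft_force: [-1.3, 1.3, 5.4]
gripper_width: 0.0588
time_s: 6.62
eef_pos: [0.5136, -0.3445, 0.1972]
orientation: [0.406, 0.58, 0.405, -0.579]
ft_force: [0.1, -0.3, -3.0]
gripper_width: 0.0589
([-22.9, 43.4, -357.5], [-0.35, 0.001, -0.001]) -20.052886844732853
([-22.9, 43.4, -357.5], [-0.001, 0.0, -0.001])
0.58 280 377 150 268
[('top', array([ 0.677, -0.022,  0.   ]))]
-8 [[290.6, 149.3], [377.1, 158.6], [281.2, 220.9], [370.1, 230.7]]
-6 [[289.2, 150.6], [375.9, 157.0], [282.3, 222.6], [371.5, 229.3]]
-4 [[287.8, 152.0], [374.7, 155.5], [283.5, 224.2], [372.9, 227.9]]
```

View pics/t3.png

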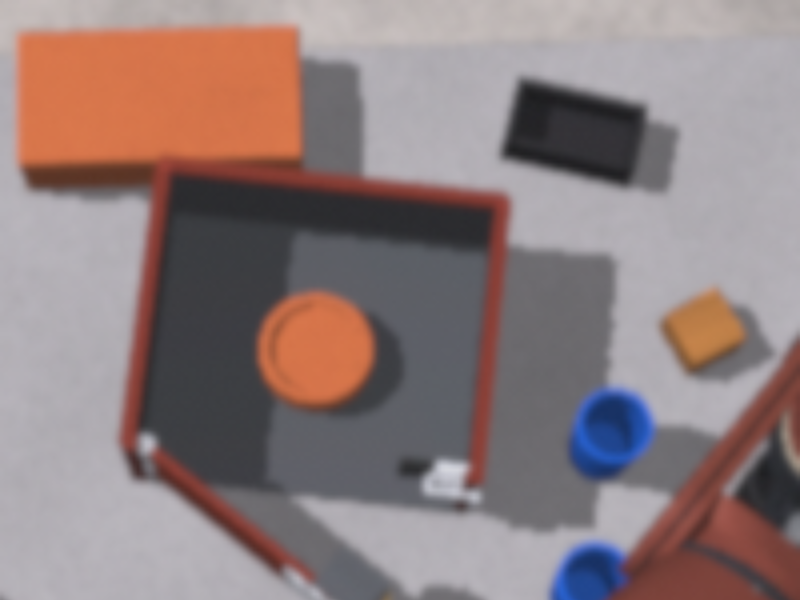

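The crop shows the seat disc centred at (316,350), which is full-image pixel (329,197.5), and the guard corners fit a yaw of about -7.5°. The cup is held with a width of 58.9 mm and a weight of about 3 N. I'll carry it over the seat.

```bash
python3 -m handwheel '{"translation": [[-23,5,-45],[-23,11,-90],[-23,17,-140],[-23,24,-195],[-23,30,-250],[-23,36,-300],[-23,41,-340],[-23,43,-357]], "rotation": [[0,0,0],[0,0,0],[0,0,0],[0,0,0],[0,0,0],[0,0,0],[0,0,0],[0,0,0]]}'
python3 -m handwheel '{"translation": [[0,0,0],[0,0,0]], "rotation": [[0,0,0],[0,0,0]]}'
python3 - <<'E'
from h import *
print(atz('top',(329,197.5),.035))
print(delta([.677,-.0235,.12],-20), sense()['ft_force'])
im=capture('scene');cv2.imwrite('pics/s4.png',cv2.resize(im[170:330,210:390,::-1],(675,600)))
for c in('scene','top'):
    if c=='top': capture(c)
    print(c,[(round(d['score'],2),np.round(d['at'],3).tolist()) for d in mark_of(c,'crucible')],[(round(d['score'],2),np.round(d['at'],3).tolist()) for d in mark_of(c,'seat')])
E
```

```text
time_s: 7.78
eef_pos: [0.6762, -0.0212, 0.2174]
orientation: [-0.405, -0.578, -0.407, 0.58]
ft_force: [0.7, -0.7, -3.2]
gripper_width: 0.0585
time_s: 8.02
eef_pos: [0.6757, -0.0251, 0.2189]
orientation: [-0.405, -0.579, -0.405, 0.58]
ft_force: [0.2, 0.8, -3.3]
gripper_width: 0.0591
[ 0.6739062  -0.02199521  0.035     ]
([98.9, 0.8, -2.1], [-0.002, 0.001, 0.001]) [ 0.15681514  0.76612212 -3.33399138]
scene [(0.89, [0.474, -0.228, 0.004]), (0.83, [0.674, -0.025, 0.165]), (0.73, [0.416, -0.407, 0.0]), (0.67, [0.595, -0.248, 0.003])] [(0.85, [0.676, -0.021, 0.031])]
top [(0.94, [0.415, -0.405, -0.004]), (0.66, [0.48, -0.227, -0.001]), (0.64, [0.592, -0.249, 0.004]), (0.47, [0.673, -0.028, 0.177]), (0.43, [0.579, 0.115, 0.068])] [(0.85, [0.678, -0.021, 0.03])]
```

View pics/s4.png

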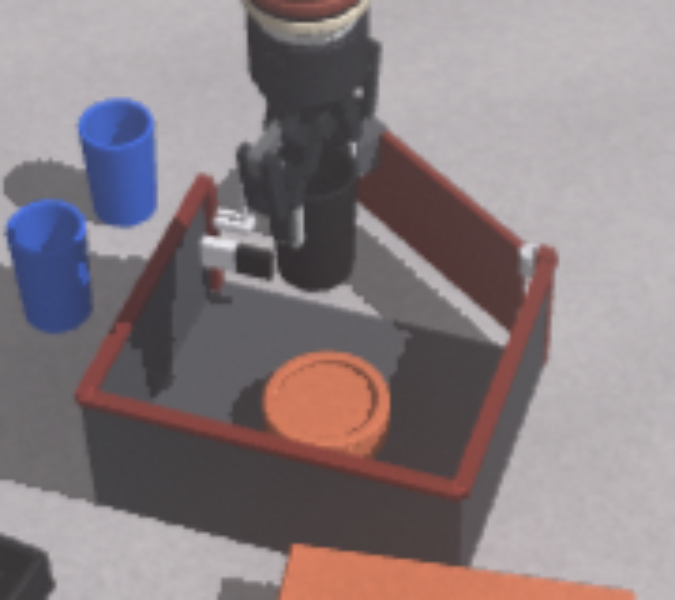

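The cup hangs upright above the seat at crop (315,235), with the seat at (327,403), and its xy is within about 3 mm. Lowering it, with the last part slow.

```bash
python3 -m handwheel '{"translation": [[25,0,-2],[60,0,-2],[90,0,-2],[110,0,-2],[122,0,-2],[130,0,-2],[134,0,-2],[134,0,-2]], "rotation": [[0,0,0],[0,0,0],[0,0,0],[0,0,0],[0,0,0],[0,0,0],[0,0,0],[0,0,0]]}'
python3 -m handwheel '{"translation": [[1,0,0],[2,0,0],[3,0,0],[4,0,0]], "rotation": [[0,0,0],[0,0,0],[0,0,0],[0,0,0]]}'
```

```text
time_s: 9.32
eef_pos: [0.6774, -0.022, 0.0861]
orientation: [0.405, 0.58, 0.405, -0.579]
ft_force: [0.0, 0.6, -4.1]
gripper_width: 0.0591
time_s: 9.82
eef_pos: [0.6771, -0.0219, 0.0816]
orientation: [0.405, 0.579, 0.405, -0.579]
ft_force: [0.1, 0.6, -3.1]
gripper_width: 0.0589
```

```bash
python3 -m handwheel '{"translation": [[1,0,0],[2,0,0],[2,0,0]], "rotation": [[0,0,0],[0,0,0],[0,0,0]]}'
python3 -m handwheel '{"translation": [[1,0,0],[2,0,0],[2,0,0]], "rotation": [[0,0,0],[0,0,0],[0,0,0]]}'
```

```text
time_s: 10.2
eef_pos: [0.677, -0.0219, 0.0795]
orientation: [-0.405, -0.579, -0.405, 0.579]
ft_force: [0.0, -0.1, -2.7]
gripper_width: 0.059
time_s: 10.58
eef_pos: [0.677, -0.0219, 0.0776]
orientation: [-0.405, -0.579, -0.405, 0.579]
ft_force: [-0.0, 0.5, -3.8]
gripper_width: 0.0588
```

```bash
python3 -m handwheel '{"translation": [[0.5,0,0],[1,0,0],[1,0,0]], "rotation": [[0,0,0],[0,0,0],[0,0,0]]}'
python3 -m handwheel '{"translation": [[0.5,0,0],[1,0,0],[1,0,0]], "rotation": [[0,0,0],[0,0,0],[0,0,0]]}'
```

```text
time_s: 10.95
eef_pos: [0.6772, -0.0219, 0.0774]
orientation: [0.405, 0.579, 0.405, -0.579]
ft_force: [-2.9, 0.5, 3.1]
gripper_width: 0.0586
time_s: 11.32
eef_pos: [0.6773, -0.0219, 0.0773]
orientation: [0.405, 0.58, 0.405, -0.579]
ft_force: [-4.5, -0.1, 8.4]
gripper_width: 0.0587
```

The force changed sign at the expected height (0.0773), so the cup is on the seat. I'll ease off, open and rise.

```bash
python3 -m handwheel '{"translation": [[-0.5,0,0],[-1,0,0]], "rotation": [[0,0,0],[0,0,0]]}'
python3 -m handwheel '{"translation": [[0,0,0],[0,0,0],[0,0,0],[0,0,0],[0,0,0],[0,0,0]], "rotation": [[0,0,0],[0,0,0],[0,0,0],[0,0,0],[0,0,0],[0,0,0]]}' -1
python3 -m handwheel '{"translation": [[-10,0,0],[-25,0,0],[-50,0,0],[-90,0,0],[-130,0,0],[-165,0,0],[-180,0,0]], "rotation": [[0,0,0],[0,0,0],[0,0,0],[0,0,0],[0,0,0],[0,0,0],[0,0,0]]}'
python3 - <<'E'
from h import *
im=capture('scene');cv2.imwrite('pics/s5.png',cv2.resize(im[170:330,210:390,::-1],(675,600)))
capture('top')
for c in('scene','top'):
  for n in ['crucible','seat','gate_push','gate_hinge','tongue_tip']:
    print(c,n,[(round(d['score'],2),np.round(d['at'],3).tolist()) for d in mark_of(c,n)])
E
```

```text
time_s: 11.58
eef_pos: [0.6773, -0.0219, 0.0774]
orientation: [0.405, 0.58, 0.405, -0.579]
ft_force: [-2.6, 0.5, 3.5]
gripper_width: 0.0585
time_s: 12.32
eef_pos: [0.6771, -0.0219, 0.0766]
orientation: [0.405, 0.579, 0.405, -0.579]
ft_force: [-0.8, -0.1, 0.1]
gripper_width: 0.0855
time_s: 13.2
eef_pos: [0.6784, -0.0221, 0.2612]
orientation: [0.407, 0.581, 0.404, -0.578]
ft_force: [-0.0, 0.1, 0.7]
gripper_width: 0.0857
scene crucible [(0.89, [0.415, -0.408, 0.002]), (0.88, [0.678, -0.021, 0.026]), (0.78, [0.472, -0.226, -0.002]), (0.75, [0.596, -0.252, 0.001])]
scene seat [(0.57, [0.678, -0.022, 0.032])]
scene gate_push []
scene gate_hinge []
scene tongue_tip []
top crucible [(0.92, [0.594, -0.249, 0.002]), (0.89, [0.479, -0.227, -0.0]), (0.63, [0.414, -0.407, -0.002]), (0.42, [0.672, -0.022, 0.034])]
top seat [(0.88, [0.677, -0.019, 0.03])]
top gate_push []
top gate_hinge [(0.47, [0.58, 0.112, 0.072])]
top tongue_tip [(0.69, [0.578, -0.513, 0.001])]
```

View pics/s5.png

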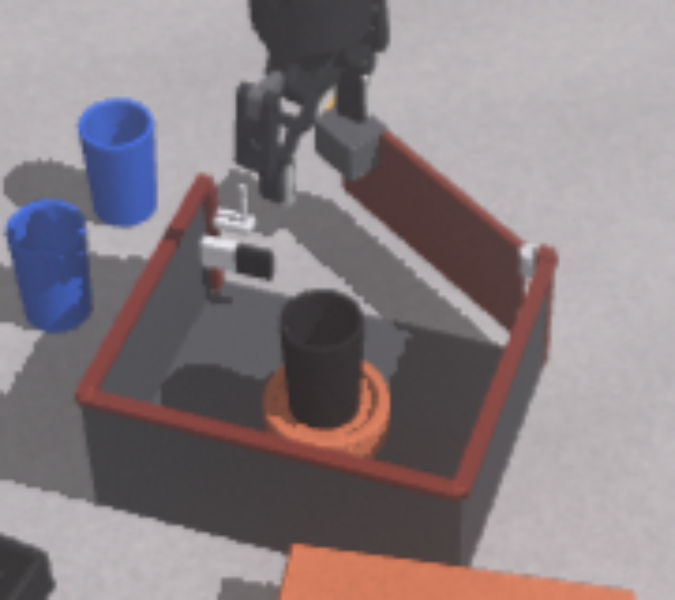

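The crucible stands upright in the seat ring: cup base at crop (322,415), ring centred at (327,405). The gate is untouched, with its plate partly hidden behind the hand. Next I work out the push geometry: closed fingers pointing down, with the flat 22 mm side square to the leaf.

```bash
cat >> h.py <<'E'
H=np.array([.581,.113]); PSI=np.radians(-7.3)
def gatepose(th,gap=0,half=.011,z=.058):
    """TCP target & heading (deg) to stand gap m off the plate at gate angle th"""
    c=lambda v:np.array([[np.cos(PSI),-np.sin(PSI)],[np.sin(PSI),np.cos(PSI)]])@v
    leaf=c([-np.sin(th),-np.cos(th)]); out=c([-np.cos(th),np.sin(th)])
    p=H+.170*leaf+(.007+half+gap)*out
    return np.r_[p,z],np.degrees(PSI-th)+90
def opening(xy):
    v=np.array([[np.cos(PSI),np.sin(PSI)],[-np.sin(PSI),np.cos(PSI)]])@(np.array(xy)-H)
    return np.arctan2(-v[0],-v[1])-.007/.17
E
python3 - <<'E'
from h import *
th=opening([.468,-.009]); print('theta0',th)
p,a=gatepose(th,.045,z=.2); print(p,a)
print('up', delta(np.r_[p,] ,a))
for t in (.57,.3,.15,0,-.06): print(t,*gatepose(t))
E
```

```text
theta0 0.5785334927872904
[0.42276924 0.02450127 0.2       ] 49.55247255632601
up ([56.2, -254.5, 43.5], [-1.215, -0.0, 0.001])
0.57 [ 0.45802309 -0.00574628  0.058     ] 50.04140567754308
0.3 [ 0.4941518  -0.03424602  0.058     ] 65.5112661460753
0.15 [ 0.51713118 -0.04557104  0.058     ] 74.10563307303765
0 [ 0.54154492 -0.05333489  0.058     ] 82.7
-0.06 [ 0.55159002 -0.05540146  0.058     ] 86.13774677078494
```

```bash
python3 -m handwheel '{"translation": [[0,-40,7],[5,-80,14],[10,-125,21],[20,-170,28],[30,-210,36],[45,-240,42],[56,-254,44],[56,-254,44]], "rotation": [[-0.16,0,0],[-0.32,0,0],[-0.48,0,0],[-0.64,0,0],[-0.8,0,0],[-0.96,0,0],[-1.1,0,0],[-1.215,0,0]]}' 1 20
python3 - <<'E'
from h import *
p,a=gatepose(.578,.045); print(delta(p,a),sense()['ft_force'],sense()['gripper_width'])
im=capture('scene');cv2.imwrite('pics/s6.png',cv2.resize(im[130:310,200:390,::-1],(633,600)))
capture('top')
for c in('scene','top'):
  for n in ['gate_push','gate_hinge','tongue_tip']:
    print(c,n,[(round(d['score'],2),np.round(d['at'],3).tolist()) for d in mark_of(c,n)])
E
```

```text
time_s: 14.8
eef_pos: [0.4218, 0.0242, 0.1997]
orientation: [0.664, 0.243, 0.665, -0.243]
ft_force: [0.6, -0.3, -0.7]
gripper_width: 0.0
([141.7, 0.9, 0.8], [0.004, -0.001, 0.001]) [ 0.55640127 -0.3137304  -0.66096847] 3.6286850204191485e-05
scene gate_push [(0.95, [0.465, -0.011, 0.079])]
scene gate_hinge [(0.73, [0.588, 0.115, 0.064])]
scene tongue_tip []
top gate_push [(0.54, [0.465, -0.009, 0.076])]
top gate_hinge [(0.57, [0.582, 0.111, 0.07])]
top tongue_tip [(0.49, [0.435, -0.059, 0.1])]
```

```bash
python3 -m handwheel '{"translation": [[30,0,0],[70,0,0],[110,0,0],[135,0,0],[142,0,0],[142,0,0]], "rotation": [[0,0,0],[0,0,0],[0,0,0],[0,0,0],[0,0,0],[0,0,0]]}'
python3 -m handwheel '{"translation": [[0,0,10],[0,0,18],[0,0,24],[0,0,28],[0,0,31],[0,0,34],[0,0,36],[0,0,37]], "rotation": [[0,0,0],[0,0,0],[0,0,0],[0,0,0],[0,0,0],[0,0,0],[0,0,0],[0,0,0]]}'
python3 - <<'E'
from h import *
print(sense()['ft_force'])
im=capture('scene');cv2.imwrite('pics/s7.png',cv2.resize(im[130:310,200:390,::-1],(633,600)))
for t in (.55,.5,.45,.4,.35,.3): print(t,delta(*gatepose(t)))
E
```

```text
time_s: 15.95
eef_pos: [0.4236, 0.0238, 0.0589]
orientation: [0.663, 0.244, 0.664, -0.245]
ft_force: [-0.1, 0.3, 0.5]
gripper_width: 0.0
time_s: 16.95
eef_pos: [0.4516, -0.0002, 0.0586]
orientation: [0.664, 0.244, 0.664, -0.244]
ft_force: [0.1, 0.8, -0.2]
gripper_width: -0.0
[ 0.11204914  0.77428271 -0.2107036 ]
0.55 ([0.6, -0.4, 11.9], [-0.028, 0.0, 0.0])
0.5 ([0.6, -0.8, 20.4], [-0.078, 0.0, 0.0])
0.45 ([0.6, -0.8, 29.0], [-0.128, 0.0, 0.0])
0.4 ([0.6, -0.4, 37.5], [-0.178, 0.0, 0.0])
0.35 ([0.6, 0.4, 46.0], [-0.228, 0.0, 0.0])
0.3 ([0.6, 1.7, 54.5], [-0.278, 0.0, 0.0])
```

View pics/s7.png

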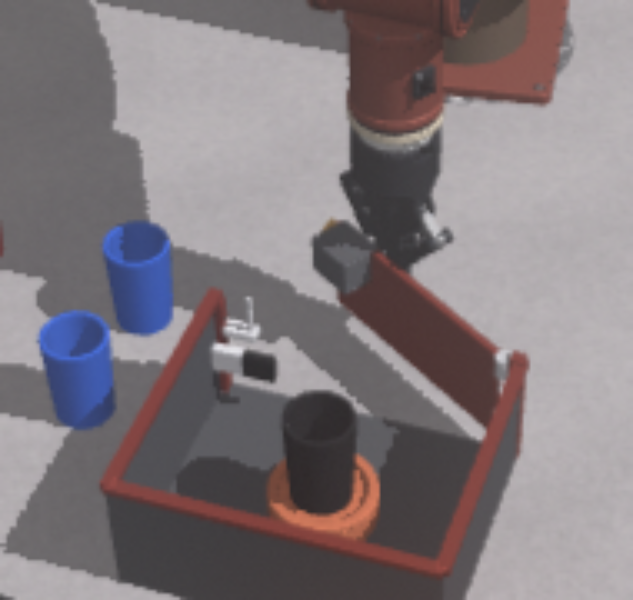

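The hand is outside the gate near its free end, at crop (400,250). The leaf runs to (500,365), and the pin and stop bracket is at (245,335). Closing slowly along the arc.

```bash
python3 -m handwheel '{"translation": [[0,0,2],[0,0,4],[0,0,6],[0,0,8],[0,0,10],[0,0,12],[0,-1,15],[0,-1,18]], "rotation": [[0,0,0],[0,0,0],[0,0,0],[-0.01,0,0],[-0.02,0,0],[-0.03,0,0],[-0.045,0,0],[-0.063,0,0]]}'
python3 -c "
from h import *
for t in (.45,.4,.35,.3,.25,.2): print(t,delta(*gatepose(t)))
print(capture('top').shape,[(round(d['score'],2),opening(d['at'][:2])) for d in mark_of('top','gate_push')])"
```

```text
time_s: 18.0
eef_pos: [0.4646, -0.0128, 0.0586]
orientation: [0.671, 0.223, 0.671, -0.223]
ft_force: [-0.2, 0.2, -0.3]
gripper_width: -0.0001
0.45 ([0.6, -0.4, 10.9], [-0.064, -0.0, 0.0])
0.4 ([0.6, -0.5, 19.5], [-0.114, -0.0, 0.0])
0.35 ([0.6, -0.3, 28.0], [-0.164, -0.0, 0.0])
0.3 ([0.6, 0.5, 36.5], [-0.214, -0.0, 0.0])
0.25 ([0.6, 1.6, 45.0], [-0.264, -0.0, 0.0])
0.2 ([0.6, 3.2, 53.4], [-0.314, -0.0, 0.0])
(480, 640, 3) [(0.25, np.float64(-0.7703791925988613))]
```

```bash
python3 -m handwheel '{"translation": [[0,0,4],[0,0,8],[0,0,12],[0,0,16],[0,0,20],[0,0,24],[0,0,28],[0,0,32]], "rotation": [[-0.024,0,0],[-0.047,0,0],[-0.07,0,0],[-0.094,0,0],[-0.118,0,0],[-0.14,0,0],[-0.164,0,0],[-0.188,0,0]]}'
python3 -c "
from h import *
s=sense(); r=pose()[1]; print('tool force',r.inv().apply(s['ft_force']))
for t in (.25,.2,.15,.1): print(t,delta(*gatepose(t)))
im=capture('top');cv2.imwrite('pics/t8.png',cv2.resize(im[180:290,260:400,::-1],(764,600)))
print(mark_of('top','gate_push'),mark_of('top','tongue_tip'))"
```

```text
time_s: 19.1
eef_pos: [0.4905, -0.0319, 0.0587]
orientation: [0.689, 0.159, 0.689, -0.159]
ft_force: [-1.0, 0.2, -0.2]
gripper_width: 0.0001
tool force [ 0.15715953 -0.25731325 -0.97272341]
0.25 ([0.7, -1.0, 12.9], [-0.076, 0.0, -0.0])
0.2 ([0.7, -1.0, 21.4], [-0.126, 0.0, -0.0])
0.15 ([0.7, -0.6, 30.0], [-0.176, 0.0, -0.0])
0.1 ([0.7, 0.2, 38.5], [-0.226, 0.0, -0.0])
[] []
```

View pics/t8.png

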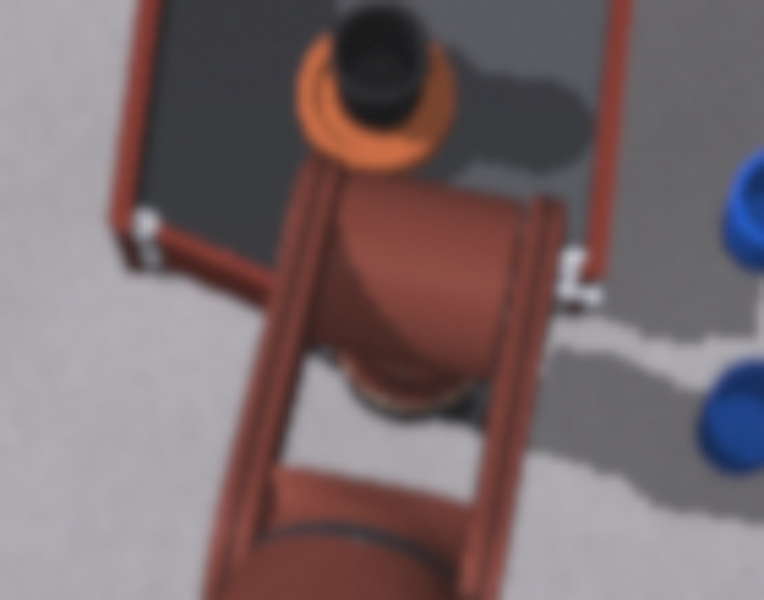

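The top picture shows the gate following: the leaf runs from crop (150,225) to (270,300). Carrying on, slower.

```bash
python3 -m handwheel '{"translation": [[0,0,2],[0,-1,4],[0,-1,6],[0,-1,8],[0,-1,10],[0,-1,12],[0,-1,14],[0,-1,16]], "rotation": [[-0.012,0,0],[-0.024,0,0],[-0.035,0,0],[-0.047,0,0],[-0.059,0,0],[-0.071,0,0],[-0.083,0,0],[-0.095,0,0]]}'
python3 -c "
from h import *
s=sense(); r=pose()[1]; print('tool force',r.inv().apply(s['ft_force']))
for t in (.2,.15,.1): print(t,delta(*gatepose(t)))"
```

```text
time_s: 20.25
eef_pos: [0.5043, -0.0397, 0.0587]
orientation: [0.696, 0.126, 0.696, -0.126]
ft_force: [-0.3, -0.1, -0.3]
gripper_width: 0.0
tool force [ 0.28292785 -0.18193134 -0.27744582]
0.2 ([0.7, -0.5, 5.6], [-0.032, 0.0, 0.0])
0.15 ([0.7, -0.9, 14.1], [-0.082, 0.0, 0.0])
0.1 ([0.7, -0.9, 22.6], [-0.132, 0.0, 0.0])
```

```bash
for i in 1; do python3 -m handwheel '{"translation": [[0,0,1],[0,0,2],[0,0,3],[0,0,4],[0,0,5],[0,0,6]], "rotation": [[-0.006,0,0],[-0.012,0,0],[-0.018,0,0],[-0.024,0,0],[-0.03,0,0],[-0.036,0,0]]}'; done
python3 -m handwheel '{"translation": [[0,0,1],[0,0,2],[0,0,3],[0,0,4],[0,0,5],[0,0,6]], "rotation": [[-0.006,0,0],[-0.012,0,0],[-0.018,0,0],[-0.024,0,0],[-0.03,0,0],[-0.036,0,0]]}'
python3 -c "
from h import *
s=sense(); r=pose()[1]; print('tool force',r.inv().apply(s['ft_force']))
for t in (.15,.1,.05,0): print(t,delta(*gatepose(t)))"
```

```text
time_s: 21.0
eef_pos: [0.5098, -0.0418, 0.0587]
orientation: [0.698, 0.114, 0.698, -0.114]
ft_force: [-0.8, 0.1, 0.8]
gripper_width: 0.0001
time_s: 21.75
eef_pos: [0.5155, -0.0437, 0.0586]
orientation: [0.7, 0.101, 0.7, -0.101]
ft_force: [-0.4, -0.7, 0.0]
gripper_width: 0.0002
tool force [-0.04784977 -0.75658985 -0.23456377]
0.15 ([0.6, -1.3, 2.1], [-0.01, -0.0, 0.0])
0.1 ([0.6, -1.9, 10.6], [-0.06, -0.0, 0.0])
0.05 ([0.6, -2.1, 19.2], [-0.11, -0.0, 0.0])
0 ([0.6, -1.8, 27.7], [-0.16, -0.0, 0.0])
```

```bash
python3 -m handwheel '{"translation": [[0,0,1],[0,-0.5,2],[0,-0.5,3],[0,-1,4],[0,-1,5],[0,-1,6]], "rotation": [[-0.006,0,0],[-0.012,0,0],[-0.018,0,0],[-0.024,0,0],[-0.03,0,0],[-0.036,0,0]]}'
python3 -m handwheel '{"translation": [[0,0,1],[0,0,2],[0,0,3],[0,-0.5,4]], "rotation": [[-0.006,0,0],[-0.012,0,0],[-0.018,0,0],[-0.024,0,0]]}'
```

```text
time_s: 22.5
eef_pos: [0.5209, -0.0464, 0.0586]
orientation: [0.701, 0.089, 0.702, -0.089]
ft_force: [-2.2, -0.3, 0.2]
gripper_width: 0.0001
time_s: 23.0
eef_pos: [0.5233, -0.0473, 0.0581]
orientation: [0.701, 0.08, 0.704, -0.08]
ft_force: [-5.0, 3.7, 2.8]
gripper_width: -0.0001
```

The tongue has met the pin: about 5 N at around 0.115 rad. I expect the snap about 24 mm further on. Continuing gently.

```bash
python3 -m handwheel '{"translation": [[0,0,1],[0,0,2],[0,0,3],[0,0,4]], "rotation": [[-0.006,0,0],[-0.012,0,0],[-0.018,0,0],[-0.024,0,0]]}'
python3 -m handwheel '{"translation": [[0,0,1],[0,0,2],[0,0,3],[0,0,4]], "rotation": [[-0.006,0,0],[-0.012,0,0],[-0.018,0,0],[-0.024,0,0]]}'
python3 -c "
from h import *
s=sense(); r=pose()[1]; print('tool force',r.inv().apply(s['ft_force']),heading(r))
for t in (.1,.05,0,-.05): print(t,delta(*gatepose(t)))"
```

```text
time_s: 23.5
eef_pos: [0.5267, -0.0486, 0.058]
orientation: [0.702, 0.072, 0.705, -0.072]
ft_force: [-7.7, -1.4, 3.1]
gripper_width: -0.0002
time_s: 24.0
eef_pos: [0.5301, -0.0493, 0.0578]
orientation: [0.702, 0.063, 0.706, -0.063]
ft_force: [-9.4, -0.1, 4.0]
gripper_width: -0.0
tool force [-3.91029714 -1.78558988 -9.27967335] 79.72233646634503
0.1 ([-0.2, -0.2, -5.0], [0.048, -0.005, 0.0])
0.05 ([-0.3, -1.3, 3.4], [-0.002, -0.005, 0.0])
0 ([-0.3, -1.9, 12.0], [-0.052, -0.005, 0.0])
-0.05 ([-0.4, -2.2, 20.5], [-0.102, -0.005, 0.0])
```

```bash
python3 -m handwheel '{"translation": [[0,0,0.8],[0,-0.5,1.6],[0,-0.5,2.4],[0,-0.5,3.2]], "rotation": [[-0.005,0,0],[-0.01,0,0],[-0.015,0,0],[-0.019,0,0]]}'
python3 -m handwheel '{"translation": [[0,0,0.8],[0,0,1.6],[0,-0.5,2.4]], "rotation": [[-0.005,0,0],[-0.01,0,0],[-0.015,0,0]]}'
```

```text
time_s: 24.5
eef_pos: [0.533, -0.0502, 0.0578]
orientation: [0.703, 0.057, 0.707, -0.056]
ft_force: [-10.6, 0.2, 5.4]
gripper_width: -0.0003
time_s: 24.88
eef_pos: [0.535, -0.0508, 0.0576]
orientation: [0.703, 0.052, 0.708, -0.051]
ft_force: [-10.3, 3.3, 5.6]
gripper_width: -0.0001
```

```bash
python3 -c "
from h import *
s=sense(); r=pose()[1]; print('tool force',r.inv().apply(s['ft_force']),heading(r))
for t in (.05,0,-.05): print(t,delta(*gatepose(t)))"
```

```text
tool force [ -5.57897793   1.76462628 -10.74801007] 81.67057272517458
0.05 ([-0.3, -0.6, -1.6], [0.032, -0.006, -0.0])
0 ([-0.4, -1.6, 6.9], [-0.018, -0.006, -0.001])
-0.05 ([-0.5, -2.1, 15.4], [-0.068, -0.006, -0.001])
```

```bash
python3 -m handwheel '{"translation": [[-0.3,0,0.8],[-0.6,-0.3,1.6],[-0.6,-0.5,2.4],[-0.6,-0.5,3.2]], "rotation": [[-0.005,0,0],[-0.01,0,0],[-0.015,0,0],[-0.019,0,0]]}'
python3 -m handwheel '{"translation": [[0,0,0.6],[0,0,1.2]], "rotation": [[-0.004,0,0],[-0.007,0,0]]}'
```

```text
time_s: 25.38
eef_pos: [0.5373, -0.0515, 0.0577]
orientation: [0.703, 0.045, 0.709, -0.044]
ft_force: [-10.8, 2.4, 4.0]
gripper_width: -0.0002
time_s: 25.62
eef_pos: [0.5384, -0.0518, 0.0577]
orientation: [0.703, 0.043, 0.709, -0.042]
ft_force: [-12.0, 1.3, 4.4]
gripper_width: 0.0002
```

```bash
python3 -m handwheel '{"translation": [[-0.2,0,0.6],[-0.4,0,1.2]], "rotation": [[-0.004,0,0],[-0.007,0,0]]}'
python3 -m handwheel '{"translation": [[0,0,0.6],[0,0,1.2]], "rotation": [[-0.004,0,0],[-0.007,0,0]]}'
```

```text
time_s: 25.88
eef_pos: [0.5401, -0.0521, 0.058]
orientation: [0.704, 0.04, 0.708, -0.039]
ft_force: [-8.6, 2.1, -0.6]
gripper_width: -0.0003
time_s: 26.12
eef_pos: [0.5453, -0.0531, 0.0601]
orientation: [0.707, 0.037, 0.706, -0.037]
ft_force: [0.2, 0.6, 0.4]
gripper_width: -0.0001
```

The force fell to about 0 and the gate jumped on, so it has snapped. Easing off straight away.

```bash
python3 -m handwheel '{"translation": [[0,0,-2],[0,0,-5],[0,0,-10],[0,0,-18],[0,0,-28],[0,0,-40],[0,0,-50],[0,0,-55]], "rotation": [[0,0,0],[0,0,0],[0,0,0],[0,0,0],[0,0,0],[0,0,0],[0,0,0],[0,0,0]]}'
python3 -m handwheel '{"translation": [[-30,0,-10],[-70,0,-30],[-110,0,-55],[-150,0,-80],[-180,0,-100],[-200,0,-120]], "rotation": [[0,0,0],[0,0,0],[0,0,0],[0,0,0],[0,0,0],[0,0,0]]}'
python3 - <<'E'
from h import *
a=capture('scene');b=capture('top')
cv2.imwrite('pics/s9.png',np.hstack([cv2.resize(a[190:320,220:365,::-1],(420,377)),cv2.resize(b[140:260,265:386,::-1],(380,377))]))
cv2.imwrite('pics/f9.png',a[:,:,::-1])
for c in('scene','top'):
  for n in ['gate_push','gate_hinge','tongue_tip','crucible','flux_tin','wedge_block']:
    print(c,n,[(round(d['score'],2),np.round(d['at'],3).tolist()) for d in mark_of(c,n)])
s=sense();print(s['time_s'],s['eef_pos'],s['ft_force'])
E
```

```text
time_s: 27.12
eef_pos: [0.489, -0.0469, 0.0596]
orientation: [0.706, 0.037, 0.706, -0.037]
ft_force: [0.3, -0.5, -0.1]
gripper_width: 0.0004
time_s: 27.88
eef_pos: [0.3703, -0.0345, 0.2616]
orientation: [0.707, 0.037, 0.705, -0.038]
ft_force: [-0.2, -0.2, -0.2]
gripper_width: 0.0
scene gate_push []
scene gate_hinge []
scene tongue_tip [(0.56, [0.556, -0.124, 0.102])]
scene crucible [(0.8, [0.472, -0.228, 0.004]), (0.78, [0.597, -0.252, 0.0]), (0.6, [0.686, -0.336, -0.001]), (0.56, [0.415, -0.41, 0.002])]
scene flux_tin [(0.59, [0.476, 0.338, 0.0]), (0.51, [0.573, -0.511, 0.001])]
scene wedge_block []
top gate_push [(0.82, [0.558, -0.053, 0.071]), (0.41, [0.676, -0.023, 0.032])]
top gate_hinge [(0.71, [0.578, 0.115, 0.068])]
top tongue_tip [(0.55, [0.561, -0.119, 0.099]), (0.51, [0.684, -0.336, 0.003])]
top crucible [(0.84, [0.482, -0.227, -0.0]), (0.83, [0.676, -0.025, 0.032]), (0.79, [0.411, -0.409, -0.001]), (0.76, [0.596, -0.246, 0.002]), (0.3, [0.561, -0.116, 0.098])]
top flux_tin [(0.65, [0.477, 0.345, -0.002])]
top wedge_block [(0.7, [0.684, -0.336, 0.003])]
28.575 [ 0.37043283 -0.03436525  0.25930048] [-0.09623104 -0.30048221  0.03782825]
```

View pics/s9.png

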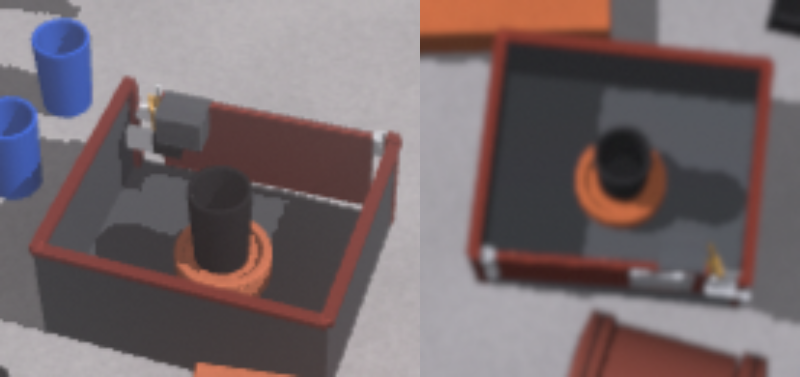

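The gate is shut, the cup stands in the seat, and the brass tongue is at right crop (715,262), inside the bracket. One close look at tongue and pin, plus an angle check.

```bash
python3 - <<'E'
from h import *
a=capture('scene');b=capture('top')
cv2.imwrite('pics/z10.png',np.hstack([cv2.resize(a[208:258,255:305,::-1],(400,400)),cv2.resize(b[210:250,340:380,::-1],(400,400))]))
print(opening([.558,-.053]),[opening(d['at'][:2]) for d in mark_of('top','gate_push')][:1])
E
```

```text
-0.030907835622661473 [np.float64(-0.03127323840925301)]
```

View pics/z10.png

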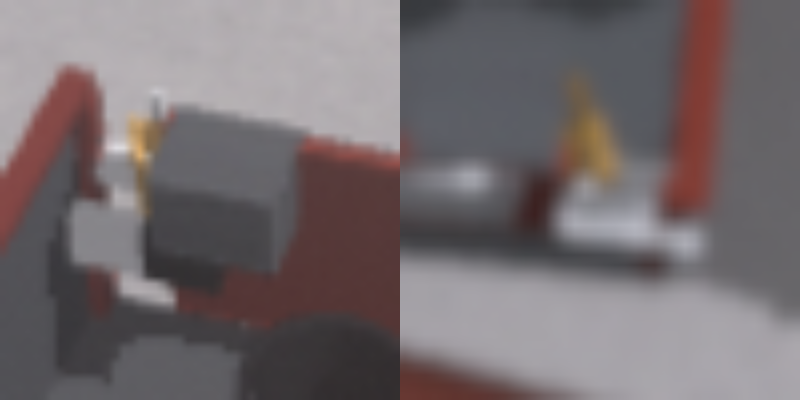

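The tongue, at left crop (142,150), is out and on the guard's inner side of the pin at (157,105). The gate holds still at -0.031 rad with nothing touching it, so I'm handing in.

```bash
python3 -c "
from bench import *
print(sign_off())"
```

```text
the job is handed in; nothing more can be done
None
```

The crucible stands upright in the seat, the gate is latched, and I handed the job in at about 28.8 s of the 72 s limit.

- **Crucible:** I lowered it until the wrist force changed sign at the expected height, then eased off and opened. The last camera fixes put its base at about (0.676, -0.025, 0.032), within 3 mm of the seat centre.
- **Gate:** The tongue met the pin at about 0.115 rad. The push then rose to about 12 N and dropped to about 0 N at the snap, after roughly 24 mm of travel, as expected. I backed off at once. The gate read -0.031 rad in two pictures with nothing touching it, and the close crop shows the tongue out behind the pin.
- **Other things on the bench:** The tin, block, and blue and red cups measured within a few millimetres of where they started. I did not measure the hammer and wrench again.

**Weak points in the checks:**
- The scene camera's last detections missed the seated crucible, the gate plate and the block, so those readings come from the top camera.
- The jump at the snap fell inside one short move, so I only saw the force at its end. A brief touch of the stop during the jump can't be ruled out.

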